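# Put the LC columns back in their boxes

### The job

The four steel chromatography columns lie loose on the desk after their runs: put each one back into its own open box, the one whose foam bed fits its length and thickness, so that it lies fully down in the bed. Set each down gently, never letting one drop, because a knock ruins the packing, and leave the spanner and the tape roll where they lie.

Things in the scene. Friction and masses are not known exactly. Their poses are not given: they have to be found in the camera images.
- column_fat_short: the short thick steel column, 92 mm long overall, 500 g: round tube 28 mm in diameter, bare for 40 mm at mid-length (grip here), between darker hexagonal end caps (36 mm across flats, 42 mm across corners) with black plugs. Lies on a flat of its caps. Origin on the axis at mid-length, 18 mm above the desk as it lies; x along the tube, both ends alike
- column_fat_long: the long thick steel column, 142 mm long overall, 650 g: round tube 28 mm in diameter, bare for 90 mm at mid-length (grip here), between darker hexagonal end caps (36 mm across flats, 42 mm across corners) with black plugs. Lies on a flat of its caps. Origin on the axis at mid-length, 18 mm above the desk as it lies; x along the tube, both ends alike
- column_slim_short: the short slim steel column, 122 mm long overall, 170 g: round tube 14 mm in diameter, bare for 80 mm at mid-length (grip here), between darker hexagonal end caps (20 mm across flats, 23 mm across corners) with black plugs. Lies on a flat of its caps. Origin on the axis at mid-length, 10 mm above the desk as it lies; x along the tube, both ends alike
- column_slim_long: the long slim steel column, 172 mm long overall, 210 g: round tube 14 mm in diameter, bare for 130 mm at mid-length (grip here), between darker hexagonal end caps (20 mm across flats, 23 mm across corners) with black plugs. Lies on a flat of its caps. Origin on the axis at mid-length, 10 mm above the desk as it lies; x along the tube, both ends alike
- box_fat_short: open cardboard box of the short thick column, fixed, 130 x 86 x 30 mm (long, wide, high). Grey foam bed 108 mm long, 58 mm wide between foam sides 26 mm high; bed surface 10 mm above the desk, seated column's axis 28 mm above it. At mid-length a finger bay 52 mm long crosses the whole box: floor 3 mm, long walls cut to 6 mm high. Origin: centre of the underside, on the desk; x along the box, z up
- box_fat_long: open cardboard box of the long thick column, fixed, 180 x 86 x 30 mm (long, wide, high). Grey foam bed 158 mm long, 58 mm wide between foam sides 26 mm high; bed surface 10 mm above the desk, seated column's axis 28 mm above it. At mid-length a finger bay 70 mm long crosses the whole box: floor 3 mm, long walls cut to 6 mm high. Origin: centre of the underside, on the desk; x along the box, z up
- box_slim_short: open cardboard box of the short slim column, fixed, 160 x 72 x 24 mm (long, wide, high). Grey foam bed 138 mm long, 39 mm wide between foam sides 20 mm high; bed surface 10 mm above the desk, seated column's axis 20 mm above it. At mid-length a finger bay 70 mm long crosses the whole box: floor 3 mm, long walls cut to 6 mm high. Origin: centre of the underside, on the desk; x along the box, z up
- box_slim_long: open cardboard box of the long slim column, fixed, 210 x 72 x 24 mm (long, wide, high). Grey foam bed 188 mm long, 39 mm wide between foam sides 20 mm high; bed surface 10 mm above the desk, seated column's axis 20 mm above it. At mid-length a finger bay 70 mm long crosses the whole box: floor 3 mm, long walls cut to 6 mm high. Origin: centre of the underside, on the desk; x along the box, z up
- spanner: a bystander: steel combination spanner (open jaw at one end, ring at the other), about 150 mm long, lying flat on the desk. Its origin lies on its shank, x along it
- tape_roll: a bystander: roll of orange tape, 60 mm across, 19 mm high, lying flat on the desk. Origin at the centre of its underside
Things that resemble listed ones, but are neither listed nor needed, are in the scene too. Leave any blue look-alike of the box_fat_short alone. Leave any yellow look-alike of the column_slim_long alone.

How it is judged:
By the outcome, as a careful person would: the job done as asked, in the order asked, and still so for the second after the job is handed in, with the robot touching nothing.
It also fails if it takes over 109 s, if anything falls off the work surface, if the arm or the gripper's body presses on something with over 40 N, if the wrist force passes 120 N, or if a joint passes its speed limit or range.

### The arm

A 6-joint arm with a two-finger parallel gripper is mounted at the origin on the work surface. World frame = base frame: x ahead of the robot, y to its left, z up, the work surface at z = 0. Lengths are in m, angles in degrees, forces in N, time in s.
With the tool pointing down it reaches from about 0.25 to 0.85 m from the base axis. Payload 12.5 kg.
Tool frame: the origin (TCP) lies at the very end of the fingers, on their centre line; the grasp point (between the pads) lies 19 mm behind it; z points along the fingers, y is the direction in which the jaws open and shut (so a half turn about z gives the same grasp; the last joint's range is limited). The gripper opens to 93 mm and grips with 3 to 60 N. Pads are 15 mm wide; open, the fingers measure 128 mm over their backs; the gripper's body (75 mm by 188 mm) begins 65 mm behind the grasp point.
Start: joints at [-78.3, 20.094, 94.641, -0, 65.266, -4.847], TCP at [0.157, -0.527, 0.219] pointing down, gripper open.
Joint ranges: [-157.81, 157.81], [-45, 120.19], [0.68, 151.7], [-89.99, 269.99], [4.06, 180], [-164.3, 164.3]. Speed limits (degrees/s): [127.2, 127.2, 159.86, 180, 180, 180].

### API

Orientations are given as a 3x3 rotation matrix whose columns are the frame's x, y, z axes.
In Python, from workcell import monitor, vision, job_done gives the robot as it stands.
- The arm moves only by the shell command python3 -m crank 'ROWS' [FORCE]. ROWS is JSON, one flat list of numbers, 5 for each row, row after row: the shift along the tool's x, y, z in units of 30 cm (1.0 is 30 cm), then the turn about the tool's z in units of 360 degrees (1.0 is 360 degrees), then the opening, from -1 (shut) to 1 (fully open), so that 0 is half open. In form: [x, y, z, yaw, jaw, x, y, z, yaw, jaw, ...]. A call has 1 to 10 rows; each row shifts and turns the commanded pose from where the row before left it, along the tool's axes as they then stand; what a row does not reach is not made up. A row lasts 1/8 s, in which the tool goes at most 62.5 mm and 10.7 degrees, less where a joint would pass 70% of its speed; a pose out of reach is approached as far as the arm can. A call with a number of a shift or a turn outside -1 to 1 is refused whole. A call with a gripper value outside its range is refused whole. The fingers move at their own pace and stop on an object; FORCE is the grip in N (left out, the last holds). Time passes only in rows, so rows that do not move let the fingers close. It gives the time, the measured TCP pose, the force and the opening at its end, in the units of the state.
- monitor.observe(): the state, without advancing time (a new reading comes with each control period).
- vision.snapshot(name): name is "side" or "top" or "wrist"; returns a dict with "color" (400x640x3 uint8, blue, green, red), "z_map" (400x640 float32, m along the optical axis (not along the pixel's ray), 0 where there is no reading), "fov_y" (degrees; the focal length in pixels is half the picture's height over the tangent of half this angle, whatever the lens; pixels are square), "cx", "cy" (the principal point, pixels), "rvec" (rotation vector, rad) and "tvec" (3), from world to camera coordinates, as OpenCV has them. Camera axes: x right, y down, z forward; pixel columns grow to the right and rows downward; lengths in m; the calibration is good to about 2 mm. A picture is of the moment at which its call begins.
- job_done(): hands the job in, once; it reports no verdict.
The state is a dict: "time": time; "q": joint angles; "joint_vel": joint speeds; "joint_efforts": joint torques, N m; "position": TCP position; "eef_rot": TCP orientation; "force": force on the tool from outside, world axes, zero at the start; "torque": the same for the moment, N m; "opening": finger opening in m.
Only numpy, scipy, OpenCV 4.12 (cv2) and the standard library are available. Lean on these libraries where they do the work, as an engineer would, in place of code of your own. Each camera call takes 0.05 s, during which the arm holds its last target.

## Working session

There is one attempt and no reset: what is moved stays moved. The work goes in short steps, Python scripts to look and compute and a shell command to move; the robot and the scene stay as the last step left them, time stands still between calls to the robot, and variables do not carry over. Pictures are saved under pics/ and viewed, and the job is handed in when it is done.

```bash
ls; mkdir -p pics; cat > h.py <<'E'
import numpy as np, cv2, pickle
from workcell import monitor, vision, job_done
def snap(n,tag):
    s=vision.snapshot(n); pickle.dump(s,open(f'pics/{tag}.pkl','wb')); cv2.imwrite(f'pics/{tag}.png',s['color']); return s
def load(tag): return pickle.load(open(f'pics/{tag}.pkl','rb'))
def cam(s):
    f=200/np.tan(np.radians(s['fov_y'])/2); R=cv2.Rodrigues(np.array(s['rvec'],float))[0]; return f,R,np.array(s['tvec'],float).ravel()
def px(s,u,v,z=None):
    """world point from depth or plane z"""
    f,R,t=cam(s); d=np.array([(u-s['cx'])/f,(v-s['cy'])/f,1.])
    if z is None: return R.T@(d*s['z_map'][int(round(v)),int(round(u))]-t)
    o=-R.T@t; w=R.T@d; return o+w*(z-o[2])/w[2]
def cloud(s):
    f,R,t=cam(s); v,u=np.mgrid[0:400,0:640]; Z=s['z_map']
    P=np.stack([(u-s['cx'])/f*Z,(v-s['cy'])/f*Z,Z],-1); W=(P-t)@R; W[Z==0]=np.nan; return W
E
python3 - <<'E'
from h import *
for n in('top','side','wrist'):
    s=snap(n,n+'0'); print(n,s['fov_y'],s['cx'],s['cy'],-cam(s)[1].T@cam(s)[2])
print(monitor.observe())
E
```

```text
pics
top 46.99061824829086 325.88141999224086 199.93405956183216 [ 0.41885379 -0.05606884  1.17724269]
side 50.335589094932374 321.46365487023957 200.12715007455736 [0.05954001 0.55202873 0.92322651]
wrist 66.07157540677619 319.1370756034166 205.29222276131992 [ 0.2234742  -0.50732109  0.38294982]
{'time': 0.15, 'q': array([-7.83012899e+01,  2.01179857e+01,  9.46652884e+01,  9.47501638e-04,
        6.52646618e+01, -4.84712694e+00]), 'joint_vel': array([ 0.04744427, -0.08776302, -0.07063418, -0.0466437 , -0.01653739,
        0.04406049]), 'joint_efforts': array([ 7.65432696e-05, -4.97462797e+01, -2.85344678e+01,  6.98672072e-02,
        2.45747552e-02, -6.50057927e-05]), 'position': array([ 0.15661183, -0.5269859 ,  0.21823951]), 'eef_rot': array([[ 9.58594193e-01,  2.84775613e-01, -1.54933296e-04],
       [ 2.84775642e-01, -9.58593844e-01,  8.22304024e-04],
       [ 8.56540285e-05, -8.32377091e-04, -9.99999650e-01]]), 'force': array([-0.26291616, -0.23520877, -0.18640537]), 'torque': array([ 0.01214197, -0.0128813 ,  0.0010418 ]), 'opening': 0.09300789367888566}
```

View pics/top0.png

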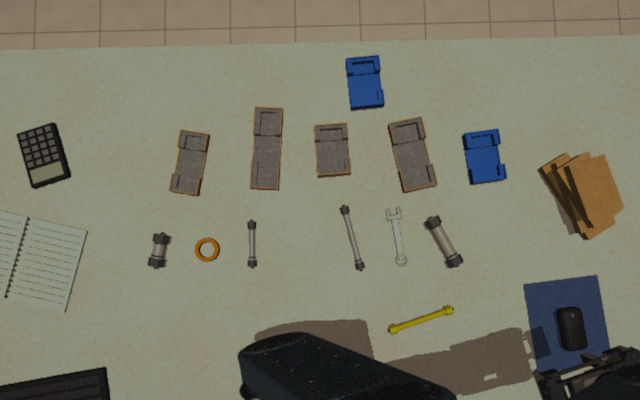

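View pics/side0.png

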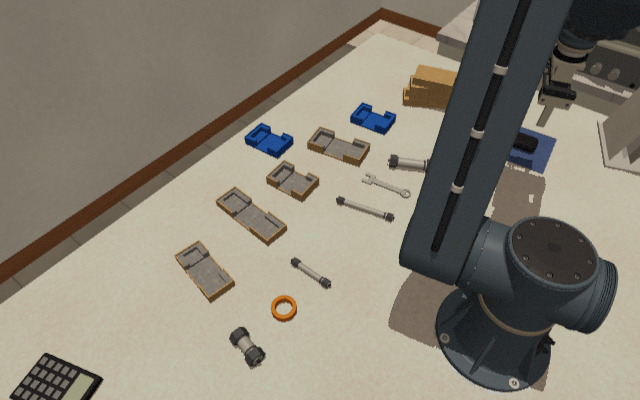

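Top view: four columns at (159,250), (252,244), (352,238) and (443,241). Four cardboard boxes at (190,163), (267,149), (332,151) and (412,155). Blue look-alike boxes at (365,82) and (484,157), a yellow column at (420,320), the tape roll at (207,249) and the spanner at (397,236). I'll enlarge and fit these.

```bash
python3 - <<'E'
from h import *
s=load('top0'); c=s['color']
a=cv2.resize(c[95:205,150:450],None,fx=2.6,fy=2.6,interpolation=cv2.INTER_CUBIC)
b=cv2.resize(c[195:280,140:475],None,fx=2.35,fy=2.35,interpolation=cv2.INTER_CUBIC)
cv2.imwrite('pics/a.png',a); cv2.imwrite('pics/b.png',b)
W=cloud(s); H=W[...,2]
print(np.nanmedian(H[210:290,280:330]))
def fit(roi,hmin,name):
    y0,y1,x0,x1=roi; m=np.zeros(H.shape,np.uint8); m[y0:y1,x0:x1]=(H[y0:y1,x0:x1]>hmin)
    n,l,st,ce=cv2.connectedComponentsWithStats(m); i=1+np.argmax(st[1:,4]); q=W[l==i]
    r=cv2.minAreaRect((q[:,:2]*1000).astype(np.float32)); print(name,np.round(r[0],1),np.round(r[1],1),round(r[2],1),'zmax',q[:,2].max().round(4),len(q))
for n,r in dict(bA=(120,205,160,218),bB=(95,200,240,295),bC=(112,187,305,360),bD=(108,200,380,446)).items(): fit(r,.003,n)
for n,r in dict(c1=(225,280,140,180),c2=(210,280,238,268),c3=(195,280,332,372),c4=(208,275,418,472)).items(): fit(r,.005,n)
E
```

```text
3.271064280751918e-05
bA [634.9 291.5] [ 87.  170.5] 79.6 zmax 0.0309 1604
bB [666.2  90.4] [ 83.9 221.1] 85.1 zmax 0.0308 2106
bC [659.9 -78.2] [ 94.5 147. ] 89.4 zmax 0.0355 1484
bD [ 636.1 -287.3] [185.1 100. ] 10.2 zmax 0.037 2081
c1 [409.2 362.9] [43. 91.] 79.4 zmax 0.0421 495
c2 [420.1 129.2] [ 23.5 120.7] 89.6 zmax 0.0248 321
c3 [ 429.4 -123.7] [171.2  23. ] 13.6 zmax 0.0246 424
c4 [ 413.4 -352.2] [141.4  41.9] 26.8 zmax 0.0412 719
```

View pics/a.png

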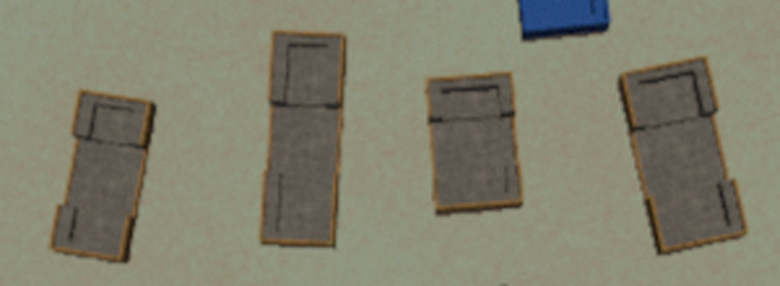

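View pics/b.png

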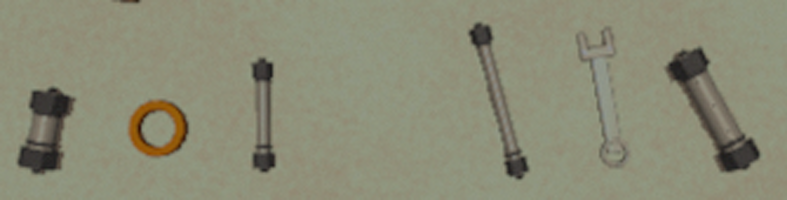

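Column lengths identify them as fat_short (159,250), slim_short (252,244), slim_long (352,238) and fat_long (443,241). Next I'll fit the box height models to both depth maps.

```bash
cat > fit.py <<'E'
from h import *
from scipy.optimize import minimize
B=dict(A_slim_short=(160,72,24,138,39,20,70,634.9,291.5,-10.4),B_slim_long=(210,72,24,188,39,20,70,666,90.4,-4.9),C_fat_short=(130,86,30,108,58,26,52,660,-78,2),D_fat_long=(180,86,30,158,58,26,70,636,-287,10.2))
def model(lx,ly,b):
    L,Wd,Hh,bl,bw,fh,bay=b[:7]; ax,ay=abs(lx),abs(ly)
    h=np.full(lx.shape,0.)
    ins=(ax<L/2)&(ay<Wd/2); h[ins]=fh
    h[ins&((ax>L/2-3)|(ay>Wd/2-3))]=Hh
    h[(ax<bl/2)&(ay<bw/2)]=10
    h[ins&(ax<bay/2)]=3
    return h
def fitbox(s,k):
    b=B[k]; W=cloud(s)*1000; P=W.reshape(-1,3); P=P[np.isfinite(P[:,0])]
    P=P[np.hypot(P[:,0]-b[7],P[:,1]-b[8])<150]; P=P[P[:,2]>-20]
    def loc(p):
        c,n=np.cos(p[2]),np.sin(p[2]); dx,dy=P[:,0]-p[0],P[:,1]-p[1]; return c*dx+n*dy,-n*dx+c*dy
    def cost(p):
        lx,ly=loc(p); return np.minimum(abs(P[:,2]-model(lx,ly,b)),12).mean()
    best=None
    for d in(-3,0,3):
        for ex in (-4,4):
            x0=np.array([b[7],b[8],np.radians(b[9]+d)])
            r=minimize(cost,x0,method='Nelder-Mead',options=dict(initial_simplex=x0+np.array([[0,0,0],[ex,0,0],[0,ex,0],[0,0,.06]]),xatol=1e-3,fatol=1e-5))
            if best is None or r.fun<best.fun: best=r
    return best.x[0],best.x[1],np.degrees(best.x[2]),best.fun
if __name__=='__main__':
    for k in B:
        for t in('top0','side0'): print(k,t,np.round(fitbox(load(t),k),2))
    W=cloud(load('side0')); H=W[...,2]
    for n,r in dict(c1=(310,380,215,280),c2=(250,295,280,340),c3=(185,230,325,402),c4=(145,185,380,427)).items():
        y0,y1,x0,x1=r; m=np.zeros(H.shape,np.uint8); m[y0:y1,x0:x1]=(H[y0:y1,x0:x1]>.005)
        nn,l,st,ce=cv2.connectedComponentsWithStats(m); i=1+np.argmax(st[1:,4]); q=W[l==i]
        print(n,[np.round(v,1) for v in cv2.minAreaRect((q[:,:2]*1000).astype(np.float32))])
E
python3 fit.py
```

```text
A_slim_short top0 [630.95 287.33 -10.25   1.97]
A_slim_short side0 [630.75 286.13 -10.54   1.8 ]
B_slim_long top0 [663.42  89.15  -3.96   2.15]
B_slim_long side0 [662.64  88.17  -4.21   2.38]
C_fat_short top0 [654.63 -78.95   3.21   2.3 ]
C_fat_short side0 [653.92 -80.64   3.36   2.82]
D_fat_long top0 [ 637.31 -283.54   10.49    2.2 ]
D_fat_long side0 [ 635.96 -285.62   10.13    2.86]
c1 [array([404.8, 362.9]), array([41.3, 86.6]), np.float64(78.9)]
c2 [array([418.2, 131.5]), array([123.4,  22.1]), np.float64(0.0)]
c3 [array([ 426.9, -121.2]), array([172.3,  21. ]), np.float64(13.5)]
c4 [array([ 300.9, -160.6]), array([114.6, 477.8]), np.float64(33.2)]
```

Both cameras agree to within about 2 mm. Now the first approach, to the fat_long column at pixel (443,241).

```bash
cat > go.py <<'E'
import sys; from h import *
x,y,z,yaw=map(float,sys.argv[1:5]) # mm, deg
o=monitor.observe(); R=np.array(o['eef_rot']); p=np.array(o['position'])
cur=np.degrees(np.arctan2(R[1,0],R[0,0])); d=(yaw-cur+90)%180-90
c=np.radians(cur+d); X=np.array([np.cos(c),np.sin(c)]); Y=np.array([np.sin(c),-np.cos(c)])
D=np.array([x,y])/1000-p[:2]; 
print('t',round(o['time'],2),'p',np.round(p*1000,1),'yaw',round(cur,2),'tilt',np.round(R[2,:2],3),'F',np.round(o['force'],1),'open',round(o['opening']*1000,1))
print('turn units',round(-d/360,4),'then x,y,z units',np.round([D@X/.3,D@Y/.3,(p[2]-z/1000)/.3],4))
E
python3 go.py 413.4 -352.2 120 26.8
```

```text
t 0.15 p [ 156.6 -527.   218.2] yaw 16.55 tilt [ 0.    -0.001] F [-0.3 -0.2 -0.2] open 93.0
turn units -0.0285 then x,y,z units [ 1.0267 -0.1341  0.3275]
```

```bash
python3 - <<'E'
from h import *
s=load('top0'); cv2.imwrite('pics/crop1.png',cv2.resize(s['color'][205:275,415:475],None,fx=7,fy=7,interpolation=cv2.INTER_CUBIC))
E
```

```text
(no output)
```

View pics/crop1.png

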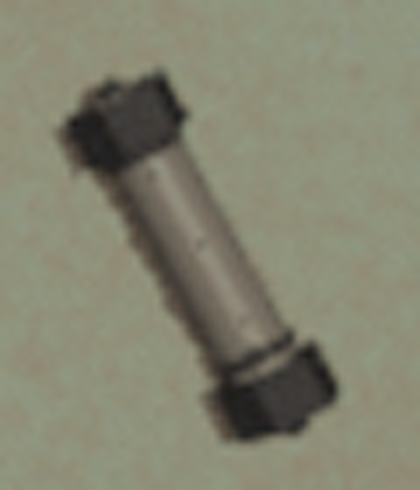

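Candidates for the first grasp: thick columns at (443,241) and (159,250), slim columns at (352,238) and (252,244), and the yellow look-alike at (420,320). The crop shows a grey, thick column at (443,241), 141 mm long by 42 mm wide, so it is column_fat_long.

```bash
python3 -m crank '[0,0,0,-0.0285,1, 0.128,-0.0168,0.041,0,1, 0.128,-0.0168,0.041,0,1, 0.128,-0.0168,0.041,0,1, 0.128,-0.0168,0.041,0,1, 0.128,-0.0168,0.041,0,1, 0.128,-0.0168,0.041,0,1, 0.128,-0.0168,0.041,0,1, 0.128,-0.0168,0.041,0,1, 0,0,0,0,1]' 30; python3 - <<'E'
from h import *
s=snap('wrist','w1')
E
python3 go.py 413.4 -352.2 3 26.8
```

```text
time: 1.4
position: [0.4137, -0.351, 0.1192]
eef_rot: [[0.891, 0.454, -0.001], [0.454, -0.891, 0.001], [-0.0, -0.002, -1.0]]
force: [-0.1, 0.2, -0.0]
opening: 0.0927
t 1.45 p [ 412.9 -352.   119.8] yaw 26.92 tilt [-0.    -0.001] F [-0.9  0.4  0.4] open 92.8
turn units 0.0003 then x,y,z units [0.0013 0.0014 0.3892]
```

View pics/w1.png

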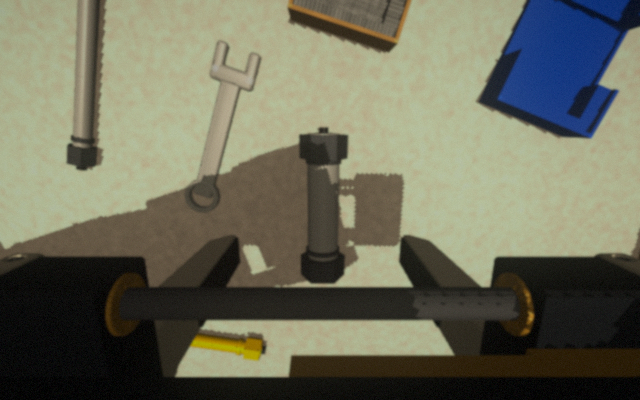

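The wrist view shows the column centred between the fingers and aligned with them, caps at (323,145) and (323,265). I'll check its centre from the wrist depth, then descend.

```bash
python3 - <<'E'
from h import *
s=load('w1')
W=cloud(s)
m=np.zeros((400,640),np.uint8); m[118:284,290:352]=(W[118:284,290:352,2]>.005)&(W[118:284,290:352,2]<.06)
n,l,st,ce=cv2.connectedComponentsWithStats(m); i=1+np.argmax(st[1:,4]); q=W[l==i]
print(cv2.minAreaRect((q[:,:2]*1000).astype(np.float32)),q[:,2].max())
E
python3 -m crank '[0,0,0.065,0,1, 0,0,0.065,0,1, 0,0,0.065,0,1, 0,0,0.065,0,1, 0,0,0.065,0,1, 0,0,0.04,0,1, 0,0,0.02,0,1, 0,0,0,0,1]'; python3 go.py 413.4 -352.2 3 26.8
```

```text
((414.9734191894531, -354.3533630371094), (136.37562561035156, 40.947139739990234), 26.623655319213867) 0.03754838435890411
time: 2.45
position: [0.4125, -0.3529, 0.0048]
eef_rot: [[0.893, 0.451, -0.0], [0.451, -0.893, -0.0], [-0.0, 0.0, -1.0]]
force: [-0.3, -0.9, 0.4]
opening: 0.093
t 2.45 p [ 412.5 -352.9    4.8] yaw 26.79 tilt [-0.  0.] F [-0.3 -0.9  0.4] open 93.0
turn units -0.0 then x,y,z units [ 0.0037 -0.0008  0.0062]
```

```bash
python3 -m crank '[0,0,0,0,-1, 0,0,0,0,-1, 0,0,0,0,-1, 0,0,0,0,-1, 0,0,0,0,-1, 0,0,0,0,-1, 0,0,0,0,-1, 0,0,0,0,-1]' 45; python3 -m crank '[0,0,-0.02,0,-1, 0,0,-0.06,0,-1, 0,0,-0.1,0,-1, 0,0,-0.1,0,-1, 0,0,-0.06,0,-1, 0,0,-0.02,0,-1, 0,0,0,0,-1]'; python3 go.py 636.6 -284.5 110 10.3
```

```text
time: 3.45
position: [0.413, -0.3531, 0.0049]
eef_rot: [[0.893, 0.451, 0.001], [0.451, -0.893, -0.001], [0.0, 0.001, -1.0]]
force: [1.2, -2.6, 0.2]
opening: 0.027
time: 4.32
position: [0.4125, -0.3525, 0.1129]
eef_rot: [[0.892, 0.451, 0.0], [0.451, -0.892, -0.0], [0.0, 0.0, -1.0]]
force: [-0.4, 1.0, -5.6]
opening: 0.027
t 4.33 p [ 412.5 -352.5  112.9] yaw 26.81 tilt [0. 0.] F [-0.4  1.  -5.6] open 27.0
turn units 0.0459 then x,y,z units [ 0.7754 -0.0895  0.0098]
```

```bash
python3 -m crank '[0,0,0,0.0115,-1, 0,0,0,0.0115,-1, 0,0,0,0.0115,-1, 0,0,0,0.0114,-1, 0,0,0,0,-1]'; python3 -m crank '[0.03,-0.003,0,0,-1, 0.07,-0.008,0,0,-1, 0.1,-0.012,0,0,-1, 0.13,-0.015,0,0,-1, 0.13,-0.015,0,0,-1, 0.12,-0.014,0,0,-1, 0.1,-0.012,0,0,-1, 0.06,-0.007,0,0,-1, 0.03,-0.003,0,0,-1, 0.005,0,0,0,-1]';  python3 -m crank '[0,0,0,0,-1, 0,0,0,0,-1]'; python3 - <<'E'
from h import *
snap('wrist','w2'); snap('top','t2')
E
python3 go.py 636.6 -284.5 16 10.3
```

```text
time: 4.95
position: [0.4123, -0.3523, 0.1119]
eef_rot: [[0.984, 0.179, -0.001], [0.179, -0.984, 0.001], [-0.001, -0.001, -1.0]]
force: [0.3, -0.7, -5.9]
opening: 0.0273
time: 6.2
position: [0.6371, -0.2843, 0.1123]
eef_rot: [[0.984, 0.179, -0.0], [0.179, -0.984, 0.0], [-0.0, -0.0, -1.0]]
force: [-0.3, -0.4, -6.3]
opening: 0.0273
time: 6.45
position: [0.6362, -0.2852, 0.1128]
eef_rot: [[0.984, 0.178, -0.0], [0.178, -0.984, 0.0], [-0.0, -0.0, -1.0]]
force: [-0.1, 0.1, -6.0]
opening: 0.0271
t 6.55 p [ 636.3 -285.2  112.9] yaw 10.26 tilt [-0.  0.] F [ 0.3 -0.2 -4.9] open 27.3
turn units -0.0001 then x,y,z units [ 0.0013 -0.0021  0.323 ]
```

View pics/w2.png

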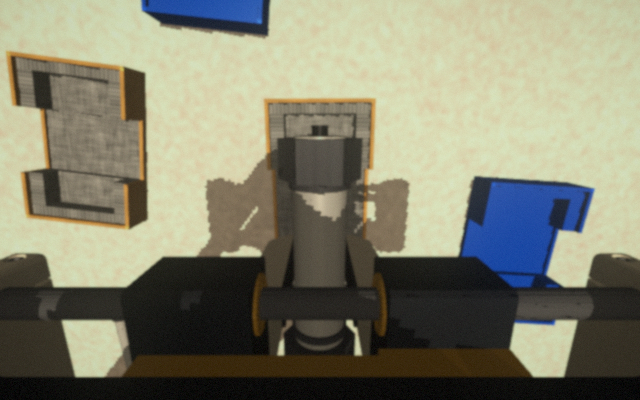

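The column is centred over its box (column at u=320, box edges at u=265 and 375). Lowering, slowly near the bottom.

```bash
python3 -m crank '[0,0,0.03,0,-1, 0,0,0.06,0,-1, 0,0,0.08,0,-1, 0,0,0.07,0,-1, 0,0,0.04,0,-1, 0,0,0.02,0,-1, 0,0,0.01,0,-1, 0,0,0.004,0,-1, 0,0,0,0,-1]'; python3 -m crank '[0,0,0.003,0,-1, 0,0,0.003,0,-1, 0,0,0,0,-1, 0,0,0,0,-1]';python3 go.py 636.6 -284.5 14.9 10.3
```

```text
time: 7.68
position: [0.6369, -0.285, 0.019]
eef_rot: [[0.984, 0.179, 0.001], [0.179, -0.984, -0.0], [0.001, 0.0, -1.0]]
force: [0.1, 0.8, -5.5]
opening: 0.0272
time: 8.18
position: [0.6367, -0.2849, 0.0167]
eef_rot: [[0.984, 0.178, 0.0], [0.178, -0.984, 0.0], [0.0, -0.0, -1.0]]
force: [-0.1, -0.0, -5.5]
opening: 0.0269
t 8.18 p [ 636.7 -284.9   16.7] yaw 10.28 tilt [ 0. -0.] F [-0.1 -0.  -5.5] open 26.9
turn units -0.0001 then x,y,z units [ 0.     -0.0014  0.0061]
```

```bash
python3 -m crank '[0,0,0.002,0,-1, 0,0,0.002,0,-1, 0,0,0.001,0,-1, 0,0,0,0,-1, 0,0,0,0,-1]';python3 go.py 636.6 -284.5 14.9 10.3
```

```text
time: 8.8
position: [0.6367, -0.2849, 0.0153]
eef_rot: [[0.984, 0.179, 0.0], [0.179, -0.984, -0.0], [0.0, 0.0, -1.0]]
force: [-0.1, 0.7, -5.2]
opening: 0.0271
t 8.8 p [ 636.7 -284.9   15.3] yaw 10.28 tilt [0. 0.] F [-0.1  0.7 -5.2] open 27.1
turn units -0.0 then x,y,z units [-0.     -0.0014  0.0012]
```

```bash
python3 -m crank '[0,0,0.002,0,-1, 0,0,0,0,-1, 0,0,0,0,-1]';python3 -m crank '[0,0,0.002,0,-1, 0,0,0,0,-1, 0,0,0,0,-1]';python3 go.py 636.6 -284.5 14.9 10.3
```

```text
time: 9.18
position: [0.6368, -0.2849, 0.0149]
eef_rot: [[0.984, 0.178, 0.0], [0.178, -0.984, -0.0], [0.0, 0.0, -1.0]]
force: [-1.1, 0.8, -0.3]
opening: 0.027
time: 9.55
position: [0.6368, -0.2849, 0.0149]
eef_rot: [[0.984, 0.179, 0.0], [0.179, -0.984, -0.0], [0.0, 0.0, -1.0]]
force: [-3.0, 1.9, 4.6]
opening: 0.0272
t 9.55 p [ 636.8 -284.9   14.9] yaw 10.28 tilt [0. 0.] F [-3.   1.9  4.6] open 27.2
turn units -0.0 then x,y,z units [-0.0003 -0.0016 -0.0001]
```

The bed carries the weight now. Opening gradually and retreating.

```bash
python3 -m crank '[0,0,0,0,-0.38, 0,0,0,0,-0.35, 0,0,0,0,-0.3, 0,0,0,0,-0.2, 0,0,0,0,0, 0,0,0,0,0.2, 0,0,0,0,0.3]'; python3 -m crank '[0,0,-0.03,0,0.3, 0,0,-0.08,0,0.4, 0,0,-0.12,0,0.6, 0,0,-0.15,0,1, 0,0,-0.05,0,1]'; python3 - <<'E'
from h import *
snap('wrist','w3')
E
python3 go.py 428.5 -122.5 120 13.55
```

```text
time: 10.42
position: [0.6367, -0.2849, 0.014]
eef_rot: [[0.984, 0.179, 0.0], [0.179, -0.984, 0.0], [0.0, -0.0, -1.0]]
force: [0.4, -0.6, -0.2]
opening: 0.0592
time: 11.05
position: [0.6377, -0.2855, 0.1466]
eef_rot: [[0.984, 0.178, 0.004], [0.178, -0.984, -0.002], [0.004, 0.003, -1.0]]
force: [0.2, -0.2, -0.4]
opening: 0.0892
t 11.1 p [ 637.8 -285.5  147. ] yaw 10.29 tilt [0.004 0.003] F [-0.2  0.1  1.9] open 91.3
turn units -0.0091 then x,y,z units [-0.551  -0.6917  0.09  ]
```

View pics/w3.png

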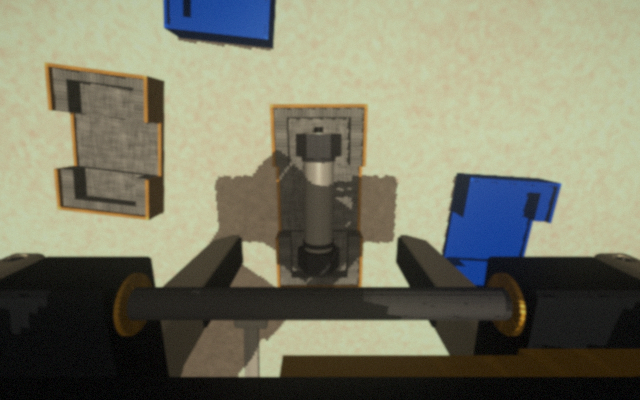

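Column_fat_long lies in its bed, centred, with caps at (318,145) and (318,258). Next is slim_long, gray, at (352,238) in the first picture.

```bash
python3 -m crank '[0,0,0,-0.0091,1, -0.03,-0.035,0,0,1, -0.07,-0.09,0,0,1, -0.1,-0.125,0.01,0,1, -0.1,-0.125,0.02,0,1, -0.1,-0.125,0.02,0,1, -0.08,-0.1,0.02,0,1, -0.05,-0.065,0.02,0,1, -0.021,-0.027,0,0,1, 0,0,0,0,1]'; python3 - <<'E'
from h import *
s=snap('wrist','w4')
W=cloud(s); m=((W[...,2]>.005)&(W[...,2]<.06)&(np.hypot(W[...,0]-.4285,W[...,1]+.1225)<.1)).astype(np.uint8); m[290:]=0
n,l,st,ce=cv2.connectedComponentsWithStats(m); i=1+np.argmax(st[1:,4]); q=W[l==i]
print(cv2.minAreaRect((q[:,:2]*1000).astype(np.float32)),q[:,2].max(),ce[i])
E
python3 go.py 428.5 -122.5 3 13.55
```

```text
time: 12.35
position: [0.4274, -0.1218, 0.1159]
eef_rot: [[0.972, 0.235, -0.0], [0.235, -0.972, 0.0], [-0.0, -0.0, -1.0]]
force: [0.4, -0.7, 0.3]
opening: 0.0933
((430.4437255859375, -125.69583129882812), (167.2853546142578, 23.130836486816406), 13.342389106750488) 0.021309785790143743 [324.12912347 194.04524034]
t 12.4 p [ 427.9 -122.2  116.1] yaw 13.56 tilt [0. 0.] F [0.1 0.8 0.1] open 92.8
turn units 0.0 then x,y,z units [0.0017 0.0013 0.3771]
```

View pics/w4.png

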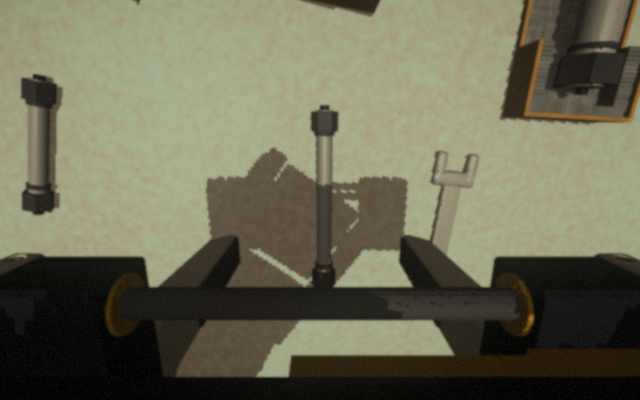

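The slim column sits at u=323, between the fingers, with the spanner clear at (455,180). I'll narrow the jaws a little, descend and grip.

```bash
python3 -m crank '[0,0,0,0,0.3, 0,0,0.07,0,0.3, 0,0,0.09,0,0.3, 0,0,0.09,0,0.3, 0,0,0.06,0,0.3, 0,0,0.04,0,0.3, 0,0,0.017,0,0.3, 0,0,0.004,0,0.3, 0,0,0,0,0.3, 0,0,0,0,0.3]'; python3 go.py 428.5 -122.5 3 13.55;  python3 -m crank '[0,0,0,0,-0.2, 0,0,0,0,-0.5, 0,0,0,0,-1, 0,0,0,0,-1, 0,0,0,0,-1, 0,0,0,0,-1, 0,0,0,0,-1, 0,0,0,0,-1, 0,0,0,0,-1]' 30;python3 go.py 428.5 -122.5 3 13.55
```

```text
time: 13.65
position: [0.4276, -0.122, 0.0051]
eef_rot: [[0.972, 0.234, 0.001], [0.234, -0.972, -0.0], [0.001, 0.0, -1.0]]
force: [-0.1, -0.2, 0.1]
opening: 0.0605
t 13.65 p [ 427.6 -122.     5.1] yaw 13.56 tilt [0.001 0.   ] F [-0.1 -0.2  0.1] open 60.5
turn units 0.0 then x,y,z units [0.0025 0.0025 0.0071]
time: 14.78
position: [0.4275, -0.1219, 0.0048]
eef_rot: [[0.972, 0.234, 0.0], [0.234, -0.972, -0.0], [0.0, 0.0, -1.0]]
force: [0.5, -0.9, 0.6]
opening: 0.0133
t 14.78 p [ 427.5 -121.9    4.8] yaw 13.56 tilt [0. 0.] F [ 0.5 -0.9  0.6] open 13.3
turn units 0.0 then x,y,z units [0.0029 0.0028 0.006 ]
```

```bash
python3 -m crank '[0,0,-0.01,0,-1, 0,0,-0.04,0,-1, 0,0,-0.08,0,-1, 0,0,-0.1,0,-1, 0,0,-0.08,0,-1, 0,0,-0.04,0,-1, 0,0,-0.01,0,-1, 0,0,0,0,-1]'; python3 - <<'E'
from h import *
snap('wrist','w5')
E
python3 go.py 663 88.7 112 -4.1
```

```text
time: 15.78
position: [0.427, -0.1217, 0.1123]
eef_rot: [[0.972, 0.234, -0.001], [0.234, -0.972, 0.0], [-0.001, -0.001, -1.0]]
force: [-0.1, -0.5, -2.4]
opening: 0.013
t 15.82 p [ 426.9 -121.7  112.1] yaw 13.56 tilt [-0.001 -0.001] F [ 0.7  0.2 -1.7] open 13.2
turn units 0.049 then x,y,z units [ 7.349e-01 -7.557e-01  3.000e-04]
```

View pics/w5.png

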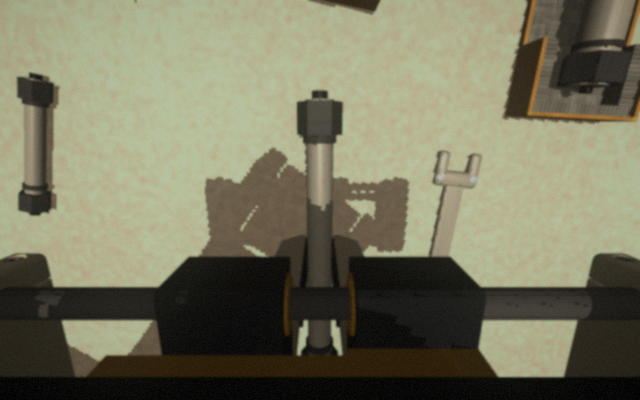

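Slim_long is held level, on u=320. Turning and carrying it to the long slim box.

```bash
python3 -m crank '[0,0,0,0.0123,-1, 0,0,0,0.0123,-1, 0,0,0,0.0122,-1, 0,0,0,0.0122,-1, 0,0,0,0,-1]'; python3 -m crank '[0.03,-0.03,0,0,-1, 0.06,-0.062,0,0,-1, 0.09,-0.093,0,0,-1, 0.11,-0.113,0,0,-1, 0.12,-0.123,0,0,-1, 0.11,-0.113,0,0,-1, 0.09,-0.093,0,0,-1, 0.07,-0.072,0,0,-1, 0.04,-0.042,0,0,-1, 0.012,-0.014,0,0,-1]';  python3 -m crank '[0,0,0,0,-1, 0,0,0,0,-1]'; python3 - <<'E'
from h import *
snap('wrist','w6')
E
python3 go.py 662 88.7 14.8 -4.1
```

```text
time: 16.45
position: [0.4269, -0.1217, 0.1121]
eef_rot: [[0.997, -0.071, -0.001], [-0.071, -0.997, 0.001], [-0.001, -0.0, -1.0]]
force: [-0.4, 0.4, -2.4]
opening: 0.013
time: 17.7
position: [0.6628, 0.0898, 0.112]
eef_rot: [[0.998, -0.069, -0.001], [-0.069, -0.998, 0.0], [-0.001, -0.0, -1.0]]
force: [0.8, 0.3, -2.6]
opening: 0.0131
time: 17.95
position: [0.6621, 0.0881, 0.1127]
eef_rot: [[0.997, -0.071, -0.0], [-0.071, -0.997, -0.0], [-0.0, 0.0, -1.0]]
force: [0.4, 0.2, -2.2]
opening: 0.0134
t 18.0 p [662.1  88.1 112.8] yaw -4.1 tilt [-0.  0.] F [-0.   0.  -2.1] open 13.0
turn units -0.0 then x,y,z units [-0.0006 -0.0021  0.3267]
```

View pics/w6.png

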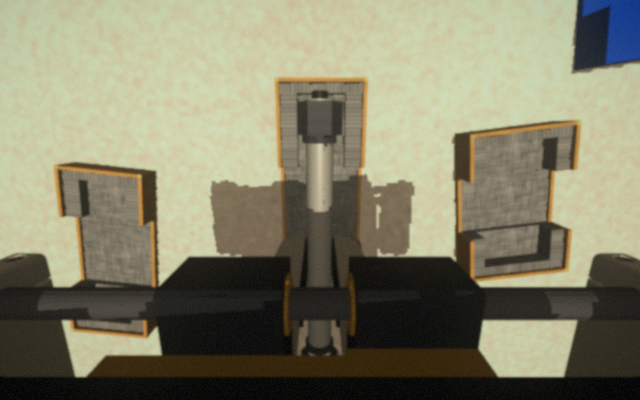

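Centred: box edges at u=276 and 366, column at u=320. Lowering.

```bash
python3 -m crank '[0,-0.002,0.03,0,-1, 0,0,0.06,0,-1, 0,0,0.08,0,-1, 0,0,0.07,0,-1, 0,0,0.04,0,-1, 0,0,0.02,0,-1, 0,0,0.01,0,-1, 0,0,0.004,0,-1, 0,0,0,0,-1]'; python3 -m crank '[0,0,0.003,0,-1, 0,0,0.003,0,-1, 0,0,0.002,0,-1, 0,0,0,0,-1, 0,0,0,0,-1]';python3 go.py 662 88.7 14.8 -4.1
```

```text
time: 19.12
position: [0.6627, 0.0891, 0.019]
eef_rot: [[0.997, -0.071, 0.001], [-0.071, -0.997, 0.0], [0.001, -0.0, -1.0]]
force: [0.5, -0.9, -2.6]
opening: 0.013
time: 19.75
position: [0.6625, 0.089, 0.0161]
eef_rot: [[0.997, -0.071, 0.0], [-0.071, -0.997, 0.0], [0.0, -0.0, -1.0]]
force: [0.4, -0.2, -2.1]
opening: 0.0128
t 19.75 p [662.5  89.   16.1] yaw -4.08 tilt [ 0. -0.] F [ 0.4 -0.2 -2.1] open 12.8
turn units 0.0 then x,y,z units [-0.0017  0.0013  0.0044]
```

```bash
python3 -m crank '[0,0,0.002,0,-1, 0,0,0.001,0,-1, 0,0,0,0,-1, 0,0,0,0,-1]'; python3 -m crank '[0,0,0.002,0,-1, 0,0,0,0,-1, 0,0,0,0,-1]';python3 go.py 662 88.7 14.8 -4.1
```

```text
time: 20.25
position: [0.6625, 0.0891, 0.0152]
eef_rot: [[0.997, -0.071, 0.0], [-0.071, -0.997, 0.0], [0.0, -0.0, -1.0]]
force: [0.4, 0.1, -2.1]
opening: 0.0133
time: 20.62
position: [0.6626, 0.089, 0.0149]
eef_rot: [[0.997, -0.071, 0.0], [-0.071, -0.997, -0.0], [0.0, -0.0, -1.0]]
force: [-0.5, -0.2, 1.9]
opening: 0.0131
t 20.62 p [662.6  89.   14.9] yaw -4.08 tilt [ 0. -0.] F [-0.5 -0.2  1.9] open 13.1
turn units 0.0001 then x,y,z units [-0.0019  0.0012  0.0002]
```

```bash
python3 -m crank '[0,0,0,0,-0.68, 0,0,0,0,-0.65, 0,0,0,0,-0.6, 0,0,0,0,-0.4, 0,0,0,0,-0.1, 0,0,0,0,0.1, 0,0,0,0,0.2]'; python3 -m crank '[0,0,-0.03,0,0.3, 0,0,-0.08,0,0.4, 0,0,-0.12,0,0.6, 0,0,-0.12,0,0.6, 0,0,-0.03,0,0.6]'; python3 - <<'E'
from h import *
snap('wrist','w7')
E
python3 go.py 419 130 118 -0.3
```

```text
time: 21.5
position: [0.6625, 0.0891, 0.0146]
eef_rot: [[0.997, -0.071, 0.0], [-0.071, -0.997, 0.0], [0.0, -0.0, -1.0]]
force: [-0.4, -0.1, 0.1]
opening: 0.0526
time: 22.12
position: [0.6636, 0.0891, 0.1316]
eef_rot: [[0.997, -0.071, 0.004], [-0.071, -0.997, 0.0], [0.004, -0.001, -1.0]]
force: [0.1, -1.5, -1.0]
opening: 0.0743
t 22.18 p [663.4  89.1 131.2] yaw -4.08 tilt [ 0.003 -0.   ] F [-0.2  0.2  0.2] open 74.4
turn units -0.0105 then x,y,z units [-0.8154 -0.132   0.044 ]
```

View pics/w7.png

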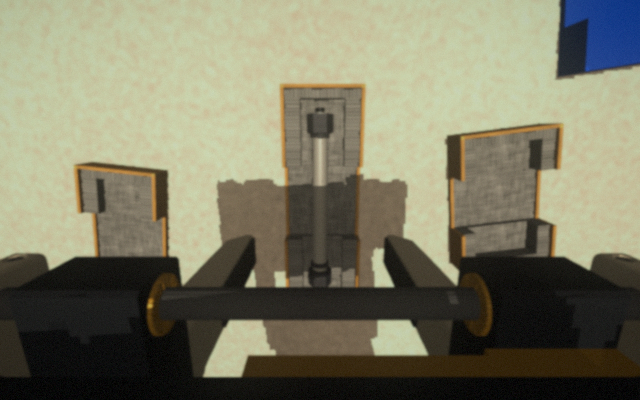

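Slim_long is in its bed, with caps at (320,122) and (320,273). Next is slim_short.

```bash
python3 -m crank '[0,0,0,-0.0105,0.6, -0.04,-0.006,0,0,0.6, -0.08,-0.013,0,0,0.6, -0.13,-0.021,0,0,0.6, -0.15,-0.024,0,0,0.6, -0.15,-0.025,0.014,0,0.6, -0.13,-0.021,0.02,0,0.6, -0.08,-0.013,0.01,0,0.6, -0.04,-0.007,0,0,0.6, -0.015,-0.002,0,0,0.6]'; python3 -m crank '[0,0,0,0,0.6]'; python3 - <<'E'
from h import *
s=snap('wrist','w8')
W=cloud(s); m=((W[...,2]>.005)&(W[...,2]<.06)&(np.hypot(W[...,0]-.419,W[...,1]-.13)<.075)).astype(np.uint8); m[290:]=0
n,l,st,ce=cv2.connectedComponentsWithStats(m); i=1+np.argmax(st[1:,4]); q=W[l==i]
print(cv2.minAreaRect((q[:,:2]*1000).astype(np.float32)),q[:,2].max(),ce[i])
E
python3 go.py 419 130 4 -0.3
```

```text
time: 23.42
position: [0.4179, 0.13, 0.1154]
eef_rot: [[1.0, -0.006, 0.0], [-0.006, -1.0, -0.0], [0.0, 0.0, -1.0]]
force: [0.3, 0.2, 0.1]
opening: 0.0743
time: 23.55
position: [0.4186, 0.1299, 0.1155]
eef_rot: [[1.0, -0.006, 0.0], [-0.006, -1.0, 0.0], [0.0, -0.0, -1.0]]
force: [0.3, -0.5, -0.6]
opening: 0.0744
((418.7005920410156, 127.52539825439453), (122.32223510742188, 22.86166763305664), 0.35810738801956177) 0.020836349129481645 [321.88099243 200.00798991]
t 23.6 p [418.8 129.9 115.5] yaw -0.32 tilt [ 0.001 -0.   ] F [-0.4 -0.7 -0. ] open 74.2
turn units -0.0001 then x,y,z units [ 6.000e-04 -3.000e-04  3.717e-01]
```

View pics/w8.png

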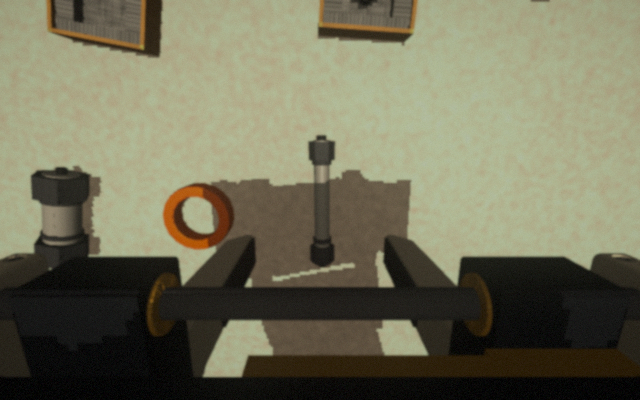

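Slim_short is centred at u=322. The tape roll, right edge at u=235, is clear, and I'll narrow the jaws anyway. Descend and grip.

```bash
python3 -m crank '[0,0,0,0,0.1, 0,0,0.07,0,0.1, 0,0,0.09,0,0.1, 0,0,0.09,0,0.1, 0,0,0.06,0,0.1, 0,0,0.036,0,0.1, 0,0,0.018,0,0.1, 0,0,0.005,0,0.1, 0,0,0.001,0,0.1, 0,0,0,0,0.1]'; python3 -m crank '[0,0,0,0,-0.2, 0,0,0,0,-0.5, 0,0,0,0,-1, 0,0,0,0,-1, 0,0,0,0,-1, 0,0,0,0,-1, 0,0,0,0,-1, 0,0,0,0,-1]' 30;python3 go.py 419 130 4 -0.3
```

```text
time: 24.85
position: [0.4185, 0.13, 0.0048]
eef_rot: [[1.0, -0.005, 0.001], [-0.005, -1.0, 0.0], [0.001, -0.0, -1.0]]
force: [-0.3, -0.4, 0.2]
opening: 0.051
time: 25.85
position: [0.4182, 0.1299, 0.0045]
eef_rot: [[1.0, -0.005, 0.0], [-0.005, -1.0, -0.0], [0.0, 0.0, -1.0]]
force: [0.1, -2.0, 0.9]
opening: 0.0128
t 25.85 p [418.2 129.9   4.5] yaw -0.3 tilt [0. 0.] F [ 0.1 -2.   0.9] open 12.8
turn units 0.0 then x,y,z units [ 0.0026 -0.0003  0.0016]
```

```bash
python3 -m crank '[0,0,-0.01,0,-1, 0,0,-0.04,0,-1, 0,0,-0.08,0,-1, 0,0,-0.1,0,-1, 0,0,-0.08,0,-1, 0,0,-0.04,0,-1, 0,0,-0.01,0,-1, 0,0,0,0,-1]'; python3 go.py 630.5 286.7 112 -10.4
```

```text
time: 26.85
position: [0.4179, 0.1299, 0.112]
eef_rot: [[1.0, -0.005, -0.001], [-0.005, -1.0, -0.0], [-0.001, 0.0, -1.0]]
force: [0.2, 0.5, -1.8]
opening: 0.0134
t 26.85 p [417.9 129.9 112. ] yaw -0.3 tilt [-0.001  0.   ] F [ 0.2  0.5 -1.8] open 13.4
turn units 0.028 then x,y,z units [ 6.026e-01 -6.420e-01  1.000e-04]
```

```bash
python3 -m crank '[0,0,0,0.009,-1, 0,0,0,0.01,-1, 0,0,0,0.009,-1, 0,0,0,0,-1]'; python3 -m crank '[0.025,-0.027,0,0,-1, 0.055,-0.059,0,0,-1, 0.08,-0.085,0,0,-1, 0.09,-0.096,0,0,-1, 0.09,-0.096,0,0,-1, 0.09,-0.096,0,0,-1, 0.08,-0.085,0,0,-1, 0.055,-0.059,0,0,-1, 0.028,-0.03,0,0,-1, 0.009,-0.009,0,0,-1]';  python3 -m crank '[0,0,0,0,-1, 0,0,0,0,-1]'; python3 - <<'E'
from h import *
snap('wrist','w9')
E
python3 go.py 630.5 286.7 14.5 -10.4
```

```text
time: 27.35
position: [0.4178, 0.1298, 0.1117]
eef_rot: [[0.984, -0.18, -0.002], [-0.18, -0.984, -0.0], [-0.001, 0.001, -1.0]]
force: [-0.1, 0.3, -1.2]
opening: 0.0129
time: 28.6
position: [0.6309, 0.2875, 0.1116]
eef_rot: [[0.984, -0.179, -0.001], [-0.179, -0.984, -0.0], [-0.001, 0.0, -1.0]]
force: [-0.1, -0.7, -2.1]
opening: 0.0131
time: 28.85
position: [0.6303, 0.2866, 0.1124]
eef_rot: [[0.984, -0.18, -0.0], [-0.18, -0.984, -0.0], [-0.0, 0.0, -1.0]]
force: [0.3, -0.2, -0.8]
opening: 0.0135
t 28.9 p [630.3 286.6 112.5] yaw -10.38 tilt [-0.  0.] F [-0.4 -0.9 -2. ] open 12.9
turn units 0.0 then x,y,z units [ 5.000e-04 -3.000e-04  3.267e-01]
```

View pics/w9.png

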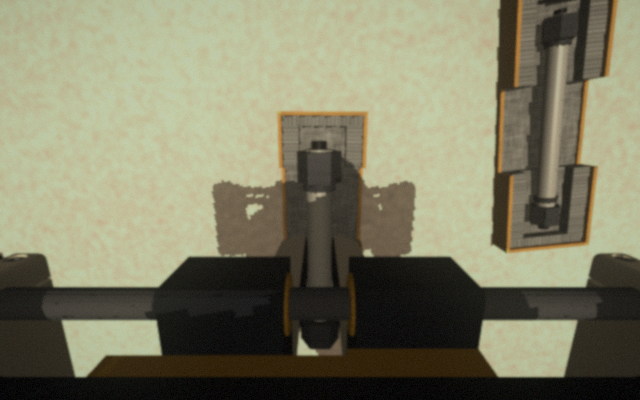

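Centred over slim_short's box (edges at u=279 and 366, column at u=320). Slim_long also looks well seated at (550,120). Lowering.

```bash
python3 -m crank '[0,0,0.03,0,-1, 0,0,0.06,0,-1, 0,0,0.08,0,-1, 0,0,0.07,0,-1, 0,0,0.04,0,-1, 0,0,0.02,0,-1, 0,0,0.01,0,-1, 0,0,0.004,0,-1, 0,0,0,0,-1]'; python3 -m crank '[0,0,0.003,0,-1, 0,0,0.003,0,-1, 0,0,0.002,0,-1, 0,0,0.001,0,-1, 0,0,0,0,-1, 0,0,0,0,-1]';python3 go.py 630.5 286.7 14.5 -10.4
```

```text
time: 30.02
position: [0.6308, 0.2869, 0.0187]
eef_rot: [[0.984, -0.18, 0.001], [-0.18, -0.984, 0.0], [0.001, -0.0, -1.0]]
force: [-0.7, -0.4, -2.4]
opening: 0.0131
time: 30.78
position: [0.6306, 0.2868, 0.0156]
eef_rot: [[0.984, -0.18, 0.0], [-0.18, -0.984, 0.0], [0.0, -0.0, -1.0]]
force: [0.4, -0.4, -2.0]
opening: 0.013
t 30.77 p [630.6 286.8  15.6] yaw -10.38 tilt [ 0. -0.] F [ 0.4 -0.4 -2. ] open 13.0
turn units 0.0 then x,y,z units [-0.0002  0.0005  0.0035]
```

```bash
python3 -m crank '[0,0,0.002,0,-1, 0,0,0.001,0,-1, 0,0,0,0,-1, 0,0,0,0,-1]'; python3 -m crank '[0,0,0.002,0,-1, 0,0,0,0,-1, 0,0,0,0,-1]';python3 go.py 630.5 286.7 14.5 -10.4
```

```text
time: 31.28
position: [0.6305, 0.2868, 0.0146]
eef_rot: [[0.984, -0.18, -0.0], [-0.18, -0.984, -0.0], [-0.0, 0.0, -1.0]]
force: [0.4, 0.1, -2.1]
opening: 0.0128
time: 31.65
position: [0.6306, 0.2869, 0.0145]
eef_rot: [[0.984, -0.18, 0.0], [-0.18, -0.984, 0.0], [0.0, -0.0, -1.0]]
force: [-2.8, -0.4, 5.5]
opening: 0.0125
t 31.65 p [630.6 286.9  14.5] yaw -10.38 tilt [ 0. -0.] F [-2.8 -0.4  5.5] open 12.5
turn units 0.0 then x,y,z units [-0.0003  0.0006 -0.0001]
```

```bash
python3 -m crank '[0,0,0,0,-0.68, 0,0,0,0,-0.65, 0,0,0,0,-0.6, 0,0,0,0,-0.4, 0,0,0,0,-0.1, 0,0,0,0,0.1, 0,0,0,0,0.2]'; python3 -m crank '[0,0,-0.03,0,0.3, 0,0,-0.08,0,0.4, 0,0,-0.12,0,0.6, 0,0,-0.12,0,0.7, 0,0,-0.03,0,0.7]'; python3 - <<'E'
from h import *
snap('wrist','w10')
E
python3 go.py 408.5 362.9 118 -10.7
```

```text
time: 32.52
position: [0.6306, 0.2869, 0.014]
eef_rot: [[0.984, -0.18, 0.0], [-0.18, -0.984, 0.0], [0.0, -0.0, -1.0]]
force: [-0.0, -0.8, 0.3]
opening: 0.0529
time: 33.15
position: [0.6317, 0.2873, 0.1312]
eef_rot: [[0.984, -0.18, 0.004], [-0.18, -0.984, 0.002], [0.004, -0.002, -1.0]]
force: [0.5, 0.5, 0.6]
opening: 0.079
t 33.2 p [631.4 287.2 130.7] yaw -10.38 tilt [ 0.003 -0.002] F [-0.6  0.2  1.4] open 78.6
turn units 0.0009 then x,y,z units [-0.7769 -0.11    0.0423]
```

View pics/w10.png

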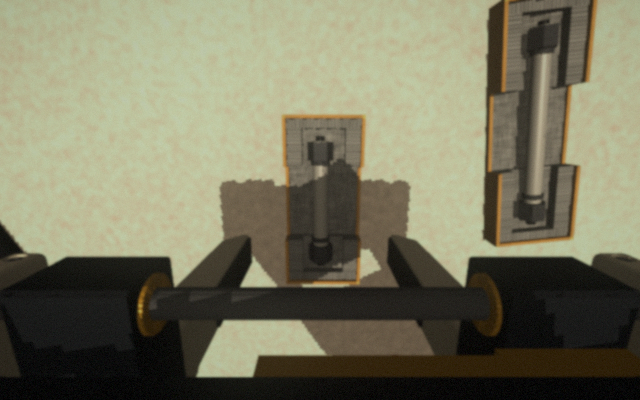

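Slim_short is seated, caps at (320,150) and (320,250), inside the bed outline. Last is fat_short.

```bash
python3 -m crank '[0,0,0,0.0009,0.7, -0.035,-0.005,0,0,0.7, -0.075,-0.011,0,0,0.7, -0.12,-0.017,0,0,0.7, -0.145,-0.02,0,0,0.7, -0.145,-0.021,0.014,0,0.7, -0.12,-0.017,0.02,0,0.7, -0.08,-0.011,0.01,0,0.7, -0.042,-0.006,0,0,0.7, -0.015,-0.002,0,0,0.7]'; python3 -m crank '[0,0,0,0,0.7, 0,0,0,0,0.7]'; python3 - <<'E'
from h import *
s=snap('wrist','w11')
W=cloud(s); m=((W[...,2]>.005)&(W[...,2]<.06)&(np.hypot(W[...,0]-.4085,W[...,1]-.363)<.065)).astype(np.uint8); m[290:]=0
n,l,st,ce=cv2.connectedComponentsWithStats(m); i=1+np.argmax(st[1:,4]); q=W[l==i]
print(cv2.minAreaRect((q[:,:2]*1000).astype(np.float32)),q[:,2].max(),ce[i])
E
python3 go.py 408.5 362.9 4.5 -10.7
```

```text
time: 34.45
position: [0.4076, 0.3628, 0.1149]
eef_rot: [[0.983, -0.186, 0.0], [-0.186, -0.983, 0.0], [0.0, -0.0, -1.0]]
force: [-0.4, 0.4, 0.8]
opening: 0.079
time: 34.7
position: [0.4083, 0.3624, 0.1149]
eef_rot: [[0.982, -0.186, 0.0], [-0.186, -0.982, 0.0], [0.0, -0.0, -1.0]]
force: [-0.2, -0.1, 1.2]
opening: 0.0788
((411.726806640625, 358.6509704589844), (41.2861213684082, 86.26457214355469), 78.37373352050781) 0.03689846177917466 [322.08254777 204.93936306]
t 34.75 p [408.2 362.4 114.9] yaw -10.74 tilt [ 0. -0.] F [0.2 0.  0.6] open 78.7
turn units -0.0001 then x,y,z units [ 0.0005 -0.0019  0.3679]
```

View pics/w11.png

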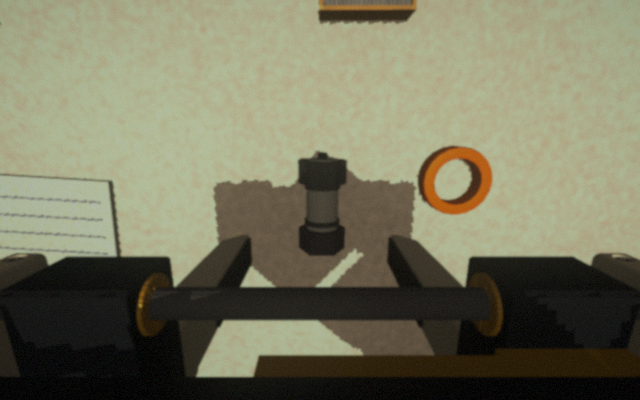

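```bash
python3 -m crank '[0.003,0,0,0,0.4, 0,0,0.07,0,0.4, 0,0,0.09,0,0.4, 0,0,0.09,0,0.4, 0,0,0.06,0,0.4, 0,0,0.036,0,0.4, 0,0,0.016,0,0.4, 0,0,0.004,0,0.4, 0,0,0,0,0.4, 0,0,0,0,0.4]'; python3 -m crank '[0,0,0,0,0.1, 0,0,0,0,-0.2, 0,0,0,0,-1, 0,0,0,0,-1, 0,0,0,0,-1, 0,0,0,0,-1, 0,0,0,0,-1, 0,0,0,0,-1]' 45;python3 go.py 408.5 362.9 4.5 -10.7
```

```text
time: 36.0
position: [0.4087, 0.3626, 0.0055]
eef_rot: [[0.983, -0.186, 0.001], [-0.186, -0.983, 0.0], [0.001, -0.001, -1.0]]
force: [0.1, 0.4, -1.3]
opening: 0.0649
time: 37.0
position: [0.4084, 0.3623, 0.005]
eef_rot: [[0.983, -0.186, -0.0], [-0.186, -0.983, -0.0], [-0.0, 0.0, -1.0]]
force: [-1.4, -4.7, 2.0]
opening: 0.0272
t 37.0 p [408.4 362.3   5. ] yaw -10.7 tilt [-0.  0.] F [-1.4 -4.7  2. ] open 27.2
turn units -0.0 then x,y,z units [-0.0001 -0.0021  0.0018]
```

```bash
python3 -m crank '[0,0,-0.01,0,-1, 0,0,-0.04,0,-1, 0,0,-0.08,0,-1, 0,0,-0.1,0,-1, 0,0,-0.08,0,-1, 0,0,-0.04,0,-1, 0,0,-0.01,0,-1, 0,0,0,0,-1]'; python3 go.py 654 -79.8 112 3.3
```

```text
time: 38.0
position: [0.4083, 0.3622, 0.1125]
eef_rot: [[0.983, -0.186, -0.001], [-0.186, -0.983, -0.0], [-0.001, 0.001, -1.0]]
force: [-0.1, -0.2, -4.1]
opening: 0.0271
t 38.0 p [408.3 362.2 112.5] yaw -10.71 tilt [-0.001  0.001] F [-0.1 -0.2 -4.1] open 27.1
turn units -0.0389 then x,y,z units [0.7329 1.5182 0.0017]
```

```bash
python3 -m crank '[0,0,0,-0.013,-1, 0,0,0,-0.013,-1, 0,0,0,-0.0129,-1, 0,0,0,0,-1]'; python3 -m crank '[0.02,0.041,0,0,-1, 0.04,0.083,0,0,-1, 0.06,0.124,0,0,-1, 0.06,0.124,0,0,-1, 0.06,0.124,0,0,-1, 0.06,0.124,0,0,-1, 0.06,0.124,0,0,-1, 0.06,0.124,0,0,-1, 0.06,0.124,0,0,-1, 0.06,0.124,0,0,-1]';  python3 -m crank '[0.06,0.124,0,0,-1, 0.06,0.124,0,0,-1, 0.04,0.083,0,0,-1, 0.02,0.041,0,0,-1, 0.01,0.02,0,0,-1, 0,0,0,0,-1, 0,0,0,0,-1]'; python3 - <<'E'
from h import *
snap('wrist','w12')
E
python3 go.py 654 -79.8 15 3.3
```

```text
time: 38.5
position: [0.4082, 0.3622, 0.1122]
eef_rot: [[0.998, 0.057, -0.001], [0.057, -0.998, -0.001], [-0.001, 0.001, -1.0]]
force: [-1.0, -1.0, -4.0]
opening: 0.0274
time: 39.75
position: [0.5899, 0.0353, 0.1128]
eef_rot: [[0.998, 0.056, -0.0], [0.056, -0.998, -0.0], [-0.0, 0.0, -1.0]]
force: [0.5, 0.1, -3.9]
opening: 0.0273
time: 40.62
position: [0.6529, -0.0759, 0.1131]
eef_rot: [[0.998, 0.058, -0.0], [0.058, -0.998, 0.0], [-0.0, -0.0, -1.0]]
force: [-0.6, 0.9, -4.6]
opening: 0.027
t 40.67 p [653.  -75.9 113.1] yaw 3.34 tilt [-0. -0.] F [ 0.6  0.6 -5.2] open 27.2
turn units 0.0001 then x,y,z units [0.0027 0.0133 0.3269]
```

View pics/w12.png

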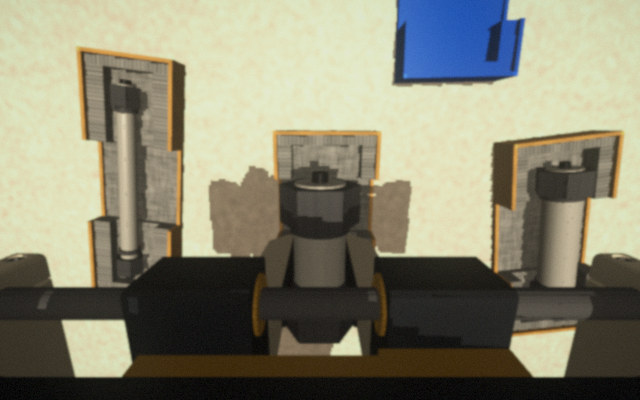

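The column at u=320 is about 4 mm left of the box centre (u=327). I'll correct that and lower.

```bash
python3 -m crank '[0.002,0.013,0.01,0,-1, 0,0,0.05,0,-1, 0,0,0.08,0,-1, 0,0,0.07,0,-1, 0,0,0.05,0,-1, 0,0,0.03,0,-1, 0,0,0.016,0,-1, 0,0,0.006,0,-1, 0,0,0.002,0,-1, 0,0,0,0,-1]'; python3 -m crank '[0,0,0.003,0,-1, 0,0,0.003,0,-1, 0,0,0,0,-1, 0,0,0,0,-1]';python3 go.py 654 -79.8 15 3.3
```

```text
time: 41.92
position: [0.6542, -0.0805, 0.0192]
eef_rot: [[0.998, 0.058, 0.001], [0.058, -0.998, -0.0], [0.001, 0.0, -1.0]]
force: [0.1, -0.3, -4.2]
opening: 0.027
time: 42.42
position: [0.654, -0.0805, 0.017]
eef_rot: [[0.998, 0.058, -0.0], [0.058, -0.998, 0.0], [-0.0, -0.0, -1.0]]
force: [0.0, 1.0, -4.2]
opening: 0.0272
t 42.42 p [654.  -80.5  17. ] yaw 3.3 tilt [-0. -0.] F [ 0.   1.  -4.2] open 27.2
turn units -0.0 then x,y,z units [ 0.0001 -0.0023  0.0067]
```

```bash
python3 -m crank '[0,0,0.002,0,-1, 0,0,0.002,0,-1, 0,0,0.001,0,-1, 0,0,0,0,-1, 0,0,0,0,-1]'; python3 -m crank '[0,0,0.0015,0,-1, 0,0,0,0,-1, 0,0,0,0,-1]';python3 go.py 654 -79.8 15 3.3
```

```text
time: 43.05
position: [0.6541, -0.0805, 0.0156]
eef_rot: [[0.998, 0.058, 0.0], [0.058, -0.998, -0.0], [0.0, 0.0, -1.0]]
force: [-0.0, -0.1, -4.0]
opening: 0.027
time: 43.42
position: [0.6541, -0.0805, 0.0151]
eef_rot: [[0.998, 0.058, 0.0], [0.058, -0.998, 0.0], [0.0, 0.0, -1.0]]
force: [0.7, 0.6, -3.7]
opening: 0.0271
t 43.42 p [654.1 -80.5  15.1] yaw 3.3 tilt [0. 0.] F [ 0.7  0.6 -3.7] open 27.1
turn units -0.0 then x,y,z units [-0.0001 -0.0024  0.0004]
```

```bash
python3 -m crank '[0,0,0.0015,0,-1, 0,0,0,0,-1, 0,0,0,0,-1]'; python3 -m crank '[0,0,0.0007,0,-1, 0,0,0,0,-1, 0,0,0,0,-1]'
```

```text
time: 43.8
position: [0.6541, -0.0805, 0.015]
eef_rot: [[0.998, 0.058, 0.0], [0.058, -0.998, -0.0], [0.0, 0.0, -1.0]]
force: [-2.9, 0.9, 4.0]
opening: 0.0268
time: 44.18
position: [0.6541, -0.0805, 0.015]
eef_rot: [[0.998, 0.058, 0.0], [0.058, -0.998, -0.0], [0.0, 0.0, -1.0]]
force: [-4.8, 0.7, 6.7]
opening: 0.0269
```

Seated. Releasing, retreating, and moving clear for a final look.

```bash
python3 -m crank '[0,0,0,0,-0.38, 0,0,0,0,-0.35, 0,0,0,0,-0.3, 0,0,0,0,-0.2, 0,0,0,0,0, 0,0,0,0,0.2, 0,0,0,0,0.3]'; python3 -m crank '[0,0,-0.03,0,0.3, 0,0,-0.08,0,0.4, 0,0,-0.12,0,0.6, 0,0,-0.15,0,0.8, 0,0,-0.15,0,0.8, 0,0,-0.05,0,0.8]'; python3 -m crank '[-0.05,0,0,0,0.8, -0.1,0,0,0,0.8, -0.15,0,0,0,0.8, -0.15,0,0,0,0.8, -0.15,0,0,0,0.8, -0.15,0,0,0,0.8, -0.1,0,0,0,0.8, -0.05,0,0,0,0.8, 0,0,0,0,0.8]';  python3 - <<'E'
from h import *
s=snap('top','tf'); snap('side','sf')
c=s['color']; cv2.imwrite('pics/tfc.png',cv2.resize(c[95:285,150:450],None,fx=2.6,fy=2.6,interpolation=cv2.INTER_CUBIC))
W=cloud(s)*1000
for n,x,y,a,L,w,z in[('Fl',636.6,-284.5,10.3,142,42,28),('Sl',663,88.7,-4.1,172,23,20),('Ss',631,287,-10.4,122,23,20),('Fs',654,-79.8,3.3,92,42,28)]:
    r=np.radians(a); dx,dy=W[...,0]-x,W[...,1]-y; lx=np.cos(r)*dx+np.sin(r)*dy; ly=-np.sin(r)*dx+np.cos(r)*dy
    for nm,lo,hi in(('cap-',-L/2+5,-L/2+20),('cap+',L/2-20,L/2-5),('mid',-12,12)):
        m=(lx>lo)&(lx<hi)&(abs(ly)<w/2); print(n,nm,'top z p90',np.round(np.nanpercentile(W[...,2][m],90),1),m.sum())
E
```

```text
time: 45.05
position: [0.654, -0.0805, 0.0144]
eef_rot: [[0.998, 0.058, 0.0], [0.058, -0.998, 0.0], [0.0, -0.0, -1.0]]
force: [0.8, 0.4, 1.5]
opening: 0.059
time: 45.8
position: [0.655, -0.0807, 0.1919]
eef_rot: [[0.998, 0.058, 0.005], [0.058, -0.998, -0.001], [0.005, 0.001, -1.0]]
force: [-0.2, 0.3, -0.7]
opening: 0.0835
time: 46.92
position: [0.3844, -0.0961, 0.1884]
eef_rot: [[0.998, 0.057, 0.0], [0.057, -0.998, 0.0], [0.0, -0.0, -1.0]]
force: [1.4, -0.1, 0.6]
opening: 0.0837
Fl cap- top z p90 46.7 109
Fl cap+ top z p90 47.5 88
Fl mid top z p90 42.7 152
Sl cap- top z p90 32.5 61
Sl cap+ top z p90 32.6 57
Sl mid top z p90 28.7 82
Ss cap- top z p90 31.8 64
Ss cap+ top z p90 31.3 61
Ss mid top z p90 28.4 95
Fs cap- top z p90 47.4 121
Fs cap+ top z p90 48.0 96
Fs mid top z p90 43.2 150
```

View pics/tfc.png

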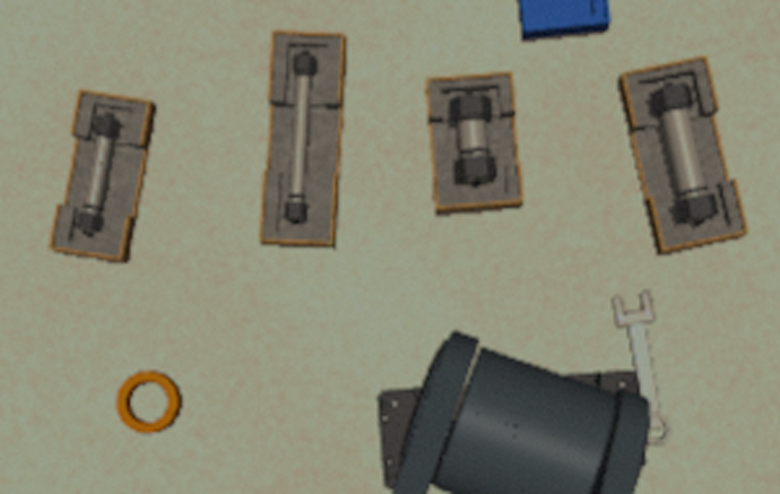

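View pics/sf.png

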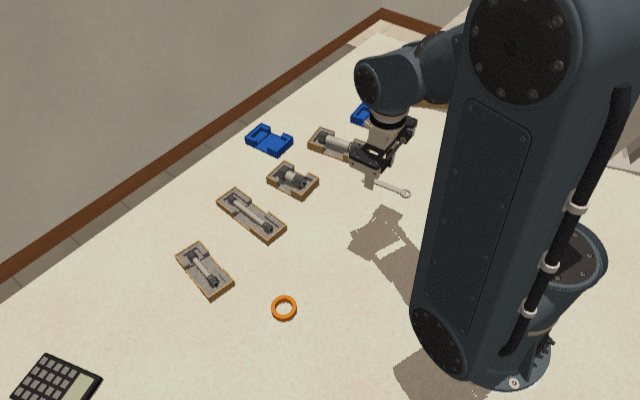

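The final pictures show all four columns lying level in their own beds. The tops read about 47 mm (caps) and 43 mm (tube) for the fat columns against 46 and 42 mm expected. The slim ones read about 32 and 28.5 mm against 30 and 27 mm. The spanner and tape roll look unmoved.

```bash
python3 -c "
from workcell import job_done; print(job_done())"
```

```text
the job is handed in; nothing more can be done
None
```

All four columns are back in their own boxes, and I handed the job in at about 47 s of the 109 s allowed. I placed them in the order fat_long, slim_long, slim_short, fat_short. I lowered each one until the force reading showed the bed carrying its weight, then released it, so none was dropped. The largest contact force I saw between moves was about 8 N.

- **Seating:** in the last pictures each column lies level and inside its bed. The cap and tube tops read 1–2.5 mm above the nominal seated heights at both ends alike. I take that as depth noise, since empty surfaces also read high in the same camera.
- **Camera disagreement:** box positions from the top and side cameras agreed to within 2.5 mm. Column positions from the top and wrist cameras differed by up to about 5 mm. The beds leave about 8 mm to spare on every side.
- **Other items:** the tape roll and spanner look unmoved by eye, though the arm partly hid the spanner in the last top view. I did not touch the blue boxes or the yellow column.

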